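# Make up two equipment-issue kits

### The job

Make up the two issue kits in their grey foam trays. The handset kit (the tray with the handheld terminal) gets the battery pack, pressed into the terminal's open bay until both sprung tabs have snapped over its ends, and the short, broad label roll, lying flat in the round cut-out beside the terminal; the desk kit (the tray with a square cut-out) gets the card reader, flat in the square cut-out, white disc up, and the tall, slim label roll, standing in the round cut-out. Everything must sit right down in its place and be let go.

Things in the scene. Friction and masses are not known exactly. Their poses are not given: they have to be found in the camera images.
- battery_center (a point): Battery pack, loose, 90 g, 42 mm high: flange 60 x 40 x 6 mm (x, y, z), on it a grey block 50 x 40 x 14 mm (leaving a 5 mm ledge at each x end), on that a black grip rib 40 x 18 x 22 mm (long in x; pinch it across its 18 mm, along y). The point is its centre, 21 mm above its underside; z up.
- short_roll_center (a point): Short, broad paper label roll standing on its flat face: 64 mm outside diameter, 28 mm high, open 25 mm core. The point is its centre, 14 mm above its underside; z is the roll's axis.
- tall_roll_center (a point): Tall, slim paper label roll standing on end: 48 mm outside diameter, 56 mm high, open 25 mm core. The point is its centre, 28 mm above its underside; z is the roll's axis.
- reader_center (a point): Card reader: black square block 60 x 60 x 26 mm with a white disc on top. The point is its centre, 13 mm above its underside; x and y along its sides, z up.
- battery_bay (a point): Centre of the floor of the battery bay, 72 mm (x) by 48 mm (y), in the back of the black terminal (130 x 76 x 24 mm, fixed on the handset tray's foam). The floor is 19 mm below the terminal's top; the long sides have a 45-degree lead-in over the top 5 mm. x is the bay's long axis, z up; the battery's x lies along it, either way round. Home, the battery's centre is 21 mm above this point.
- tab_a (a joint): Grey sprung tab in the middle of the bay's +x end; its sloping face is pushed outward by the flange. Travel in m: 0 at rest, about 0.0035 as the flange passes, back to about 0 once snapped over the flange's ledge. Unpressed, the battery rests about 13 mm above the bay's floor; pressing it home takes about 6 to 12 N straight down; below the catch there is 1.5 mm of play.
- tab_b (a joint): The same tab at the bay's -x end.
- handset_roll_place (a point): Centre of the floor of the round cut-out (80 mm across, 8 mm deep) beside the terminal in the handset tray, 10 mm above the table. The tray is a foam slab 148 x 218 x 18 mm, fixed; x, y along its short and long sides, z up. The bay centre lies 108 mm from here, towards -y.
- desk_roll_place (a point): Centre of the floor of the round cut-out (80 mm across, 8 mm deep) in the desk tray, an equal slab with its top 18 mm above the table, fixed; axes as the other tray.
- reader_place (a point): Centre of the floor of the square cut-out (78 x 78 mm, 8 mm deep) in the desk tray, 108 mm from the round one towards -y; x, y along its sides, z up.
Things that resemble listed ones, but are neither listed nor needed, are in the scene too. What is shaped like the part that bears battery_center but green or purple is not meant.

How it is judged:
By the outcome, as a careful person would: the job done as asked, in the order asked, and still so for the second after the job is handed in, with the robot touching nothing.
It also fails if it takes over 99 s, if anything falls off the work surface, if the arm or the gripper's body presses on something with over 40 N, if the wrist force passes 120 N, or if a joint passes its speed limit or range.

### The arm

A 7-joint arm with a two-finger parallel gripper is mounted at the origin on the work surface. World frame = base frame: x ahead of the robot, y to its left, z up, the work surface at z = 0. Lengths are in m, angles in degrees, forces in N, time in s.
With the tool pointing down it reaches from about 0.425 to 0.875 m from the base axis. Payload 4.7 kg.
Tool frame: the origin (TCP) lies at the very end of the fingers, on their centre line; the grasp point (between the pads) lies env.grip_point_offset behind it (env.grip_point_offset is the distance from the TCP to the grasp point, in m); z points along the fingers, y is the direction in which the jaws open and shut (so a half turn about z gives the same grasp; the last joint's range is limited). The gripper opens to 87 mm and grips with 3 to 60 N. Pads are 19 mm wide; open, the fingers measure 117 mm over their backs; the gripper's body (75 mm by 190 mm) begins 51 mm behind the grasp point.
Start: joints at [64.234, 18.392, -4.016, 83.108, 1.295, 78.541, -3.26], TCP at [0.291, -0.581, 0.223] pointing down, gripper open.
Joint ranges: [-163.93, 163.93], [-17.29, 119.83], [-79.2, 71.16], [3.27, 140.29], [-89.18, 269.18], [5.43, 117.66], [-154.24, 154.24]. Speed limits (degrees/s): [147.25, 147.25, 180, 180, 180, 180, 180].

### API

Orientations are given as [roll, pitch, yaw] about the fixed x, y, z axes, in that order (R = Rz(yaw) Ry(pitch) Rx(roll)).
In Python, from cell import env gives the robot as it stands.
- The arm moves only by the tool send_rows, never from a script. Its argument "plan" is a list of rows, each a list of 7 numbers: the finger opening in mm, from 0 to 87, then the shift along the tool's x, y, z in mm, then the turn, a rotation vector about the tool's x, y, z in rad. A call has 1 to 12 rows; each row shifts and turns the commanded pose from where the row before left it, along the tool's axes as they then stand; what a row does not reach is not made up. A row lasts 1/10 s, in which the tool goes at most 50 mm and 8.59 degrees, less where a joint would pass 70% of its speed; a pose out of reach is approached as far as the arm can. A call is refused whole if a number of a shift passes 50 or a number of a turn 0.15, either way. A call with a gripper value outside its range is refused whole. The fingers move at their own pace and stop on an object; "grip_force" is the grip in N (left out, the last holds). Time passes only in rows, so rows that do not move let the fingers close. It gives the time, the measured TCP pose, the force and the opening at its end, in the units of the state.
- env.get_obs(): the state, without advancing time (a new reading comes with each control period).
- env.read_camera(name): name is "scene" or "side" or "wrist"; returns the picture (480x640x3 uint8, red, green, blue); there is no depth.
- env.get_calibration(name): a dict with "fx", "fy", "cx", "cy" (pixels), "extrinsics" (4x4, takes a point from camera to world coordinates). Camera axes: x right, y down, z forward; pixel columns grow to the right and rows downward; lengths in m; the calibration is good to about 2 mm. A picture is of the moment at which its call begins: read the wrist's pose just before it. get_calibration takes no time and is no camera call; for the wrist camera it gives the pose at the moment of the call.
- env.sign_off(): hands the job in, once; it reports no verdict.
Trained networks look in the newest picture that a camera, given by its name, has taken for a name from the list of things; names that differ only in an ending like _2 or _b are one class to them, and where a whole thing is asked for, a point or a joint stands for the part that bears it (a point fixed in the world has none). Each returns a list of dicts, best first, with "confidence" (0 to 1); they miss things now and then, are a little off and sometimes report something else, mostly with a low value. They report only what shows in the picture. A call takes as long as a camera call. They do not tell look-alikes from the thing itself.
- env.regions_of(camera, query): "region" (480x640 bool, what is visible of it) and "rect" ([left, top, right, bottom] in pixels, round what is visible of it).
The state is a dict: "time_s": time; "qpos": joint angles; "joint_velocities": joint speeds; "effort": joint torques, N m; "tool_pos": TCP position; "tool_rot": TCP orientation; "force": force on the tool from outside, world axes, zero at the start; "wrist_torque": the same for the moment, N m; "grip_width": finger opening in m.
Only numpy, scipy, OpenCV 4.12 (cv2) and the standard library are available. Lean on these libraries where they do the work, as an engineer would, in place of code of your own. Each camera call takes 0.05 s, during which the arm holds its last target. There are 200 camera calls.

## Working session

There is one attempt and no reset: what is moved stays moved. The work goes in short steps, Python scripts to look and compute and a tool call to move; the robot and the scene stay as the last step left them, time stands still between calls to the robot, and variables do not carry over. Pictures are saved under pics/ and viewed, about 12 in all and at most 16, crops included, and the job is handed in when it is done.

Besides the shell and the picture viewer there is one more tool, called after "Call:" by a JSON object that holds its "op" and its "data". send_rows: Moves the arm, as the interface text tells. Its arguments: {"type":"object","properties":{"plan":{"type":"array"},"grip_force":{"type":"number"}},"required":["plan"]}

```bash
ls; mkdir -p pics
python3 - <<'E'
from cell import env
import cv2
o=env.get_obs();print(o['tool_pos'],o['tool_rot'],env.grip_point_offset,o['time_s'])
for c in("scene","side"):
    p=env.read_camera(c);cv2.imwrite(f"pics/{c}0.png",p[:,:,::-1]);k=env.get_calibration(c);print(c,k)
    for q in("battery_center","short_roll_center","tall_roll_center","reader_center","battery_bay","tab_a","handset_roll_place","desk_roll_place","reader_place"):
        try: print(q,[(r['rect'],round(r['confidence'],2)) for r in env.regions_of(c,q)][:4])
        except Exception as e: print(q,e)
print(env.get_obs()['time_s'])
E
```

```text
pics
[ 0.29046664 -0.58084909  0.22145436] [-1.79887829e+02  7.62786530e-03  2.65757180e+01] 0.0187 0.0
scene {'fx': 567.0429880202174, 'fy': 567.0429880202174, 'cx': 324.5509205531334, 'cy': 237.31787489792438, 'extrinsics': array([[ 0.766824  ,  0.50283611, -0.39891953,  0.90102687],
       [ 0.64162304, -0.58372209,  0.49758256, -0.5308628 ],
       [ 0.01734434, -0.63751421, -0.77024334,  0.87079201],
       [ 0.        ,  0.        ,  0.        ,  1.        ]])}
battery_center [([227.3, 222.9, 250.4, 255.1], 0.76), ([303.6, 128.3, 328.9, 154.7], 0.72), ([290.4, 173.3, 322.0, 205.1], 0.66), ([327.7, 197.1, 358.9, 226.2], 0.63)]
short_roll_center [([355.8, 147.4, 387.4, 175.9], 0.65)]
tall_roll_center [([275.6, 248.1, 300.1, 286.8], 0.7)]
reader_center [([166.9, 299.6, 211.6, 348.6], 0.72)]
battery_bay []
tab_a [([290.3, 355.4, 296.8, 366.6], 0.53), ([270.5, 246.0, 299.5, 288.0], 0.17)]
handset_roll_place [([251.8, 288.7, 391.7, 432.6], 0.8), ([166.8, 300.5, 212.8, 348.1], 0.33)]
desk_roll_place []
reader_place [([378.0, 184.9, 486.0, 290.7], 0.84)]
side {'fx': 476.88894627711414,
[... 350 characters left out ...]
er [([294.7, 272.2, 331.6, 303.5], 0.95), ([344.8, 291.8, 388.0, 330.1], 0.87), ([355.5, 361.1, 399.4, 405.9], 0.64), ([386.3, 226.8, 411.2, 256.2], 0.64)]
short_roll_center [([271.1, 344.1, 313.0, 394.3], 0.66)]
tall_roll_center [([329.2, 203.4, 358.3, 236.7], 0.81)]
reader_center [([382.2, 173.5, 415.7, 199.7], 0.91), ([125.3, 238.8, 266.2, 350.2], 0.33)]
battery_bay [([266.8, 153.7, 328.6, 185.5], 0.86), ([132.0, 235.9, 264.3, 347.2], 0.49)]
tab_a [([330.6, 201.0, 357.9, 237.2], 0.69)]
handset_roll_place [([242.5, 148.2, 336.1, 228.0], 0.93), ([266.6, 152.5, 329.4, 184.2], 0.32)]
desk_roll_place [([127.6, 240.8, 263.3, 349.2], 0.66)]
reader_place [([128.9, 236.2, 266.6, 348.3], 0.88)]
1.0
```

View pics/scene0.png

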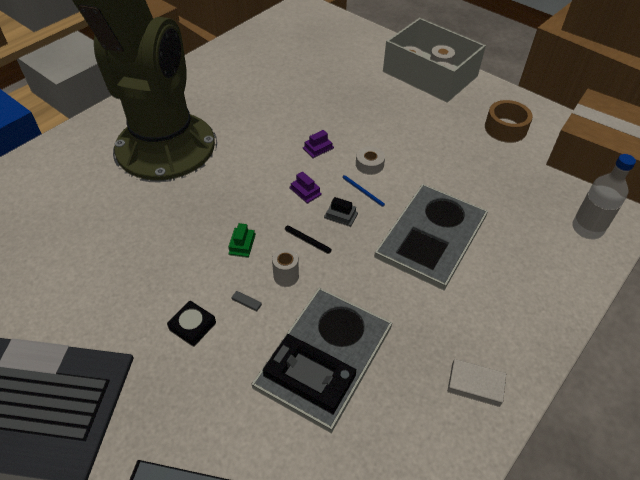

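View pics/side0.png

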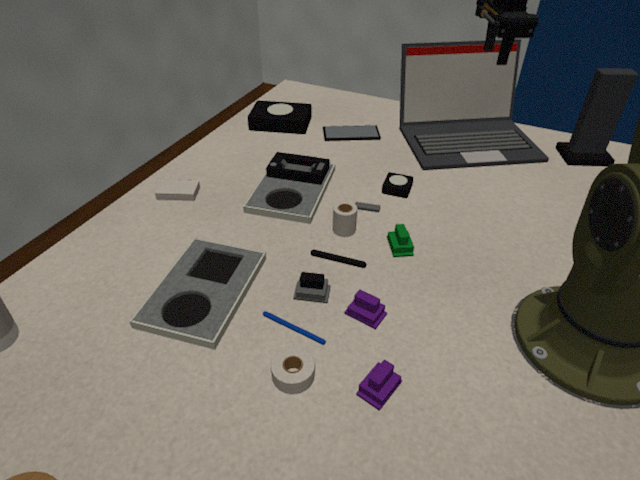

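The battery is the grey block with the black rib, at scene (342,210) and side (312,287). The green and purple ones are decoys. The tall roll is at scene (286,266), the short roll at (370,161), the reader at (191,322), the handset tray at (322,358) and the desk tray at (432,235). The big black box at side (280,115) and the rolls in the bin are look-alikes.

```bash
cat > h.py <<'E'
from cell import env
import numpy as np, cv2
from scipy.spatial.transform import Rotation as Ro
def ray(c,px,K=None):
    k=K or env.get_calibration(c);E=k['extrinsics']
    px=np.atleast_2d(px).astype(float)
    d=np.c_[(px[:,0]-k['cx'])/k['fx'],(px[:,1]-k['cy'])/k['fy'],np.ones(len(px))]@E[:3,:3].T
    return E[:3,3],d
def plane(c,px,z,K=None):
    o,d=ray(c,px,K);return o+d*((z-o[2])/d[:,2])[:,None]
def tri(obs):  # list of (origin,dir)
    A=np.zeros((3,3));b=np.zeros(3)
    for o,d in obs:
        d=d/np.linalg.norm(d);P=np.eye(3)-np.outer(d,d);A+=P;b+=P@o
    X=np.linalg.solve(A,b)
    return X,[np.linalg.norm(np.cross(X-o,d/np.linalg.norm(d)))for o,d in obs]
def proj(c,X,K=None):
    k=K or env.get_calibration(c);p=np.linalg.inv(k['extrinsics'])@np.r_[X,1]
    return np.array([k['fx']*p[0]/p[2]+k['cx'],k['fy']*p[1]/p[2]+k['cy']])
E
python3 - <<'E'
from h import *
def t(n,a,b):
    X,r=tri([(lambda q:(q[0],q[1][0]))(ray("scene",a)),(lambda q:(q[0],q[1][0]))(ray("side",b))]);print(n,X.round(4),np.round(r,4),'R',np.hypot(*X[:2]).round(3),X[:2].round(3))
t('bat',(342.5,211),(312,288));t('short top',(371,155.5),(293,364.5));t('tall top',(286,258.5),(345,209.5));t('reader disc',(190.5,319),(398.5,180.5))
t('hs round',(341.5,326.5),(284,198.5));t('desk round',(445,212),(186.5,309.5));t('desk sq',(423,248),(216,265));t('bay',(309,373),(300,166))
t('desk corner near',(443,284),(200,240));t('hs corner',(320,291),(320,217))
E
python3 - <<'E'
from h import *
a=cv2.imread('pics/scene0.png');b=cv2.imread('pics/side0.png')
A=cv2.resize(a[120:290,220:400],None,fx=2.2,fy=2.2,interpolation=2);B=cv2.resize(b[240:410,260:440],None,fx=2.2,fy=2.2,interpolation=2)
cv2.imwrite('pics/c1.png',np.hstack([A,B]))
E
```

```text
bat [0.4388 0.0982 0.015 ] [0.0023 0.0023] R 0.45 [0.439 0.098]
short top [0.3908 0.2579 0.0283] [0.0018 0.0018] R 0.468 [0.391 0.258]
tall top [ 0.4559 -0.0873  0.0539] [0.0011 0.0011] R 0.464 [ 0.456 -0.087]
reader disc [ 0.4045 -0.2757  0.0256] [0.001 0.001] R 0.49 [ 0.405 -0.276]
hs round [ 0.6082 -0.1145  0.0167] [0.0016 0.0016] R 0.619 [ 0.608 -0.114]
desk round [0.6008 0.2316 0.0168] [0.0015 0.0015] R 0.644 [0.601 0.232]
desk sq [0.6188 0.1229 0.0172] [0.0018 0.0018] R 0.631 [0.619 0.123]
bay [ 0.6265 -0.2235  0.033 ] [0.003 0.003] R 0.665 [ 0.627 -0.223]
desk corner near [0.6916 0.0763 0.0146] [0.0041 0.0041] R 0.696 [0.692 0.076]
hs corner [ 0.5209 -0.0852  0.0137] [0.0124 0.0124] R 0.528 [ 0.521 -0.085]
```

View pics/c1.png

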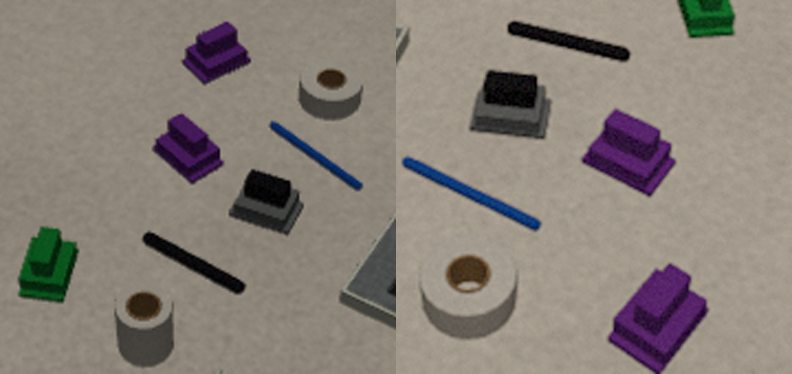

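```bash
cat >> h.py <<'E'
def rows(tgt,yaw=None,grip=87,step=48,start=None,fine=False):
    o=env.get_obs();p=np.array(o['tool_pos']) if start is None else np.array(start[:3],float);R=Ro.from_euler('xyz',o['tool_rot'],degrees=True)
    cy=R.as_euler('xyz',degrees=True)[2] if start is None else start[3]
    if yaw is None: yaw=cy
    # tool pointing straight down: R=Rz(yaw)Rx(180)
    dy=(yaw-cy+180)%360-180
    d=np.array(tgt)-p;n=int(max(1,np.ceil(np.linalg.norm(d)*1000/step),np.ceil(abs(dy)/8)))
    out=[]
    for i in range(n):
        Rc=Ro.from_euler('xyz',[180,0,cy],degrees=True)
        goal=p+d/(n-i) if i==0 else p+(np.array(tgt)-p)/(n-i)
        s=Rc.inv().apply(goal-p)*1000;s=np.round(s,1);dz=(dy/n)
        out.append([grip]+[float(v) for v in s]+[0,0,round(float(-np.radians(dz)),4)])
        p=p+Rc.apply(s/1000);cy+=dz
    print(n,'rows',out);return (*p,cy)
E
python3 - <<'E'
from h import *
k=env.get_calibration('wrist');o=env.get_obs()
R=Ro.from_euler('xyz',o['tool_rot'],degrees=True)
print(k['fx'],k['cx'],k['cy']);E=k['extrinsics'];print(R.inv().apply(E[:3,3]-o['tool_pos']),(R.inv().as_matrix()@E[:3,:3]).round(3))
# battery flange edge yaw
a=plane('scene',[(325.5,216.8),(351.8,224.5)],0.003);b=plane('side',[(260+472/2.2-180,240+128/2.2),(260+545/2.2-180,240+137/2.2)],0.003)
for q in(a,b):
    d=q[1]-q[0];print(np.degrees(np.arctan2(d[1],d[0])),np.linalg.norm(d))
s=rows([0.6,-0.2,0.30],9.5)
rows([0.46,0.1,0.22],None,start=s)
E
```

```text
384.799728536175 319.7963176658842 238.12632492327245
[ 6.60531806e-02 -5.85863639e-05 -1.61922591e-01] [[-0.001 -0.969 -0.249]
 [ 1.    -0.001 -0.   ]
 [-0.    -0.249  0.969]]
19.29240780972082 0.05694889259278555
-163.75380607280528 0.05742033679963956
11 rows [[87, 40.7, -18.4, -7.0, 0, 0, 0.0271], [87, 40.1, -19.5, -7.0, 0, 0, 0.0271], [87, 39.6, -20.6, -7.0, 0, 0, 0.0271], [87, 39.0, -21.7, -7.1, 0, 0, 0.0271], [87, 38.4, -22.7, -7.0, 0, 0, 0.0271], [87, 37.8, -23.8, -7.1, 0, 0, 0.0271], [87, 37.1, -24.8, -7.0, 0, 0, 0.0271], [87, 36.5, -25.8, -7.1, 0, 0, 0.0271], [87, 35.7, -26.7, -7.0, 0, 0, 0.0271], [87, 35.0, -27.7, -7.1, 0, 0, 0.0271], [87, 34.3, -28.6, -7.0, 0, 0, 0.0271]]
8 rows [[87, -11.1, -39.9, 10.0, 0, 0, -0.0], [87, -11.1, -39.9, 10.0, 0, 0, -0.0], [87, -11.1, -39.9, 10.0, 0, 0, -0.0], [87, -11.1, -39.9, 10.0, 0, 0, -0.0], [87, -11.0, -39.9, 10.0, 0, 0, -0.0], [87, -11.1, -39.8, 10.0, 0, 0, -0.0], [87, -11.0, -39.9, 10.0, 0, 0, -0.0], [87, -11.1, -39.8, 10.0, 0, 0, -0.0]]
```

Call:
{"op": "send_rows", "data": {"plan": [[87,41,-18,-7,0,0,0.027],[87,40,-20,-7,0,0,0.027],[87,40,-21,-7,0,0,0.027],[87,39,-22,-7,0,0,0.027],[87,38,-23,-7,0,0,0.027],[87,38,-24,-7,0,0,0.027],[87,37,-25,-7,0,0,0.027],[87,36,-26,-7,0,0,0.027],[87,36,-27,-7,0,0,0.027],[87,35,-28,-7,0,0,0.027],[87,34,-29,-7,0,0,0.027],[87,0,0,0,0,0,0]]}}

```text
time_s: 2.2
tool_pos: [0.603, -0.1884, 0.3005]
tool_rot: [-179.8, -0.3, 10.2]
force: [0.6, 0.5, 0.3]
grip_width: 0.0871
```

Run:
```python
from h import *
import pickle
k=env.get_calibration('wrist');p=env.read_camera('wrist');o=env.get_obs();print(o['tool_pos'],o['tool_rot'],o['time_s'])
cv2.imwrite('pics/w1.png',p[:,:,::-1]);pickle.dump(k,open('w1.pkl','wb'))
for q in("battery_bay","tab_a","handset_roll_place"):
    print(q,[(r['rect'],round(r['confidence'],2)) for r in env.regions_of('wrist',q)][:4])
rows([0.435,0.098,0.20],18)
```

```text
[ 0.60095073 -0.19257757  0.29991034] [-1.79918852e+02 -9.98517783e-02  9.99805481e+00] 2.25
battery_bay [([319.1, 126.8, 392.7, 246.4], 0.89)]
tab_a [([349.4, 151.3, 363.6, 166.0], 0.63), ([347.8, 209.8, 360.0, 223.3], 0.61), ([59.2, 265.8, 86.2, 267.2], 0.31)]
handset_roll_place [([209.8, 120.1, 408.7, 248.6], 0.58)]
8 rows [[87, -14.0, -40.0, 12.4, 0, 0, -0.0186], [87, -13.3, -40.2, 12.4, 0, 0, -0.0186], [87, -12.5, -40.4, 12.4, 0, 0, -0.0186], [87, -11.8, -40.7, 12.4, 0, 0, -0.0186], [87, -11.0, -40.9, 12.4, 0, 0, -0.0186], [87, -10.2, -41.1, 12.4, 0, 0, -0.0186], [87, -9.5, -41.2, 12.4, 0, 0, -0.0186], [87, -8.6, -41.4, 12.5, 0, 0, -0.0186]]
```

View pics/w1.png

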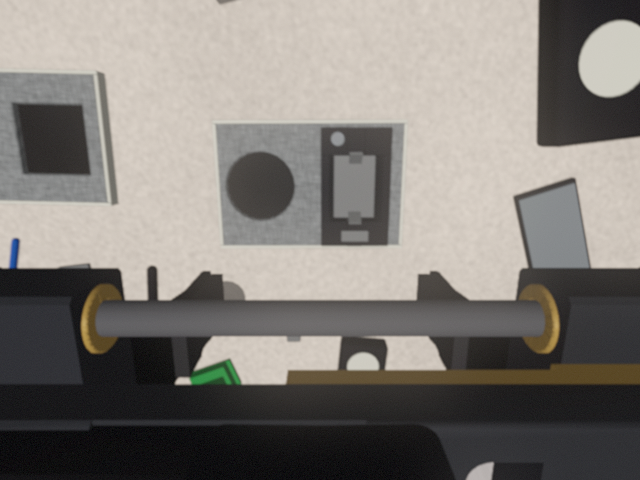

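Wrist view: the handset tray's bay centre is near (355,187), with tabs at (356,159) and (354,216), and its round cut-out is at (260,186).

Call:
{"op": "send_rows", "data": {"plan": [[87,-14,-40,12,0,0,-0.019],[87,-13,-40,12,0,0,-0.019],[87,-13,-40,12,0,0,-0.019],[87,-12,-41,12,0,0,-0.019],[87,-11,-41,12,0,0,-0.019],[87,-10,-41,12,0,0,-0.019],[87,-10,-41,12,0,0,-0.018],[87,-9,-41,12,0,0,-0.018],[87,0,0,0,0,0,0],[87,0,0,0,0,0,0]]}}

```text
time_s: 3.4
tool_pos: [0.4339, 0.0967, 0.2036]
tool_rot: [179.9, -0.0, 18.1]
force: [-0.3, -1.6, 0.8]
grip_width: 0.0873
```

Run:
```python
from h import *
import pickle
K=pickle.load(open('w1.pkl','rb'))
f=lambda c,p,K=None:(lambda q:(q[0],q[1][0]))(ray(c,p,K))
pr=plane('wrist',[(260.5,186)],0.018,K)[0];pf=plane('wrist',[(334,155),(376,155),(374,219),(333,217)],0.023,K);pt=plane('wrist',[(356.5,158.6),(354,216.5)],0.04,K)
print('round',pr,'floor',pf.mean(0),'tabs',pt.mean(0),'tabdir',np.degrees(np.arctan2(*(pt[0]-pt[1])[[1,0]])),'axis',np.degrees(np.arctan2(*(pr-pf.mean(0))[[1,0]]))-90,np.linalg.norm((pr-pf.mean(0))[:2]))
c=plane('wrist',[(216,123),(405,123),(400.5,245),(223,245)],0.018,K);print('corners',c.round(4),np.linalg.norm(np.diff(c,axis=0),axis=1),c.mean(0),np.degrees(np.arctan2(*(c[0]-c[1])[[1,0]]))-90)
for z,n,px in((.018,'round scene',(341.5,326.5)),(.018,'x',None)):
    if px: print(n,plane('scene',[px],z),plane('side',[(284,198.5)],z))
print('tri round',tri([f('scene',(341.5,326.5)),f('side',(284,198.5)),f('wrist',(260.5,186),K)]))
k=env.get_calibration('wrist');p=env.read_camera('wrist');o=env.get_obs();print(o['tool_pos'],o['tool_rot'],o['time_s'])
cv2.imwrite('pics/w2.png',p[:,:,::-1]);pickle.dump(k,open('w2.pkl','wb'))
print([(r['rect'],round(r['confidence'],2)) for r in env.regions_of('wrist','battery_center')][:4])
```

```text
round [ 0.60600931 -0.117703    0.018     ] floor [ 0.62430228 -0.22378503  0.023     ] tabs [ 0.62514056 -0.22327424  0.04      ] tabdir 8.956116487728849 axis 9.783962877713307 0.10764770558702995
corners [[ 0.6663 -0.0594  0.018 ]
 [ 0.7032 -0.2656  0.018 ]
 [ 0.5658 -0.2924  0.018 ]
 [ 0.5282 -0.0833  0.018 ]] [0.20949485 0.13996615 0.21250706] [ 0.61590893 -0.17517537  0.018     ] 10.137977059168364
round scene [[ 0.60998145 -0.11430803  0.018     ]] [[ 0.60590541 -0.11369227  0.018     ]]
tri round (array([ 0.60748774, -0.1156498 ,  0.01657579]), [np.float64(0.002847960936364962), np.float64(0.0004637005558276229), np.float64(0.0025040617269543493)])
[0.434592   0.09596385 0.20383547] [ 1.79920833e+02 -3.57814401e-02  1.79898481e+01] 3.45
[([267.6, 265.6, 317.8, 345.2], 0.95), ([429.5, 343.4, 443.6, 371.3], 0.74), ([299.6, 180.4, 341.0, 244.1], 0.58)]
```

View pics/w2.png

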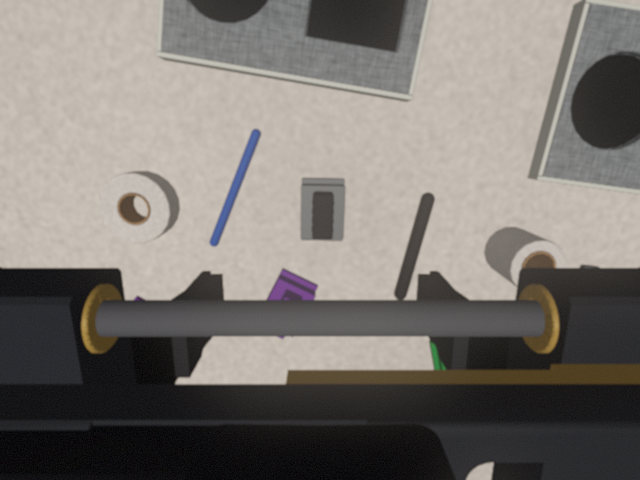

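Wrist view: the grey battery is at (323,210) and its rib top at about (323,215), parallel to the tool. A purple decoy sits at (292,300).

Run:
```python
from h import *
import pickle
K=pickle.load(open('w2.pkl','rb'))
p=cv2.imread('pics/w2.png')
c=p[165:255,285:365];cv2.imwrite('pics/c2.png',cv2.resize(c,None,fx=7,fy=6,interpolation=2))
print(plane('wrist',[(322.5,215.5)],.042,K),plane('wrist',[(323,209.5)],.004,K))
f=lambda c,p,K=None:(lambda q:(q[0],q[1][0]))(ray(c,p,K))
# rib top centers in crops c1
s=(220+268/2.2,120+181/2.2);d=(260+(511-396)/2.2,240+81/2.2);print(s,d)
print('tri rib top',tri([f('scene',s),f('side',d),f('wrist',(322.5,215.5),K)]))
print([proj('wrist',[*env.get_obs()['tool_pos'][:2],z],K) for z in(.042,.0)])
```

```text
[[0.43765775 0.0949885  0.042     ]] [[0.43639917 0.09371638 0.004     ]]
(341.8181818181818, 202.27272727272725) (312.27272727272725, 276.8181818181818)
tri rib top (array([0.43784892, 0.09605795, 0.04125436]), [np.float64(0.0019066899991668869), np.float64(0.0011530093711507072), np.float64(0.0011599260765029025)])
[array([320.5925051 , 218.25675399]), array([320.40949321, 209.599582  ])]
```

View pics/c2.png

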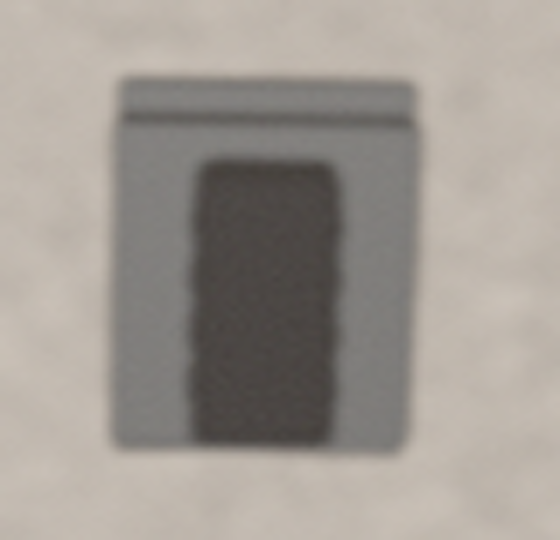

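Run:
```python
from h import *
rows([0.4372,0.0955,0.024],16.8,50)
```

```text
4 rows [[50, 0.5, 0.2, 45.0, 0, 0, 0.005], [50, 0.5, 0.3, 45.0, 0, 0, 0.005], [50, 0.6, 0.2, 44.9, 0, 0, 0.005], [50, 0.5, 0.3, 45.0, 0, 0, 0.005]]
```

Call:
{"op": "send_rows", "data": {"plan": [[50,0.5,0.3,45,0,0,0.005],[50,0.5,0.2,45,0,0,0.005],[50,0.5,0.3,45,0,0,0.005],[50,0.6,0.2,20,0,0,0.005],[50,0,0,15,0,0,0],[50,0,0,10,0,0,0],[50,0,0,0,0,0,0],[0,0,0,0,0,0,0],[0,0,0,0,0,0,0],[0,0,0,0,0,0,0],[0,0,0,0,0,0,0],[0,0,0,0,0,0,0]], "grip_force": 40}}

```text
time_s: 4.7
tool_pos: [0.4367, 0.0975, 0.0239]
tool_rot: [180.0, -0.0, 17.0]
force: [0.0, -1.1, 0.7]
grip_width: 0.0177
```

Run:
```python
from h import *
p=env.get_obs()['tool_pos']
rows([0.625,-0.223,0.18],9.5,0,start=(p[0],p[1],0.114,17.0))
```

```text
8 rows [[0, 10.8, 45.2, -8.2, 0, 0, 0.0164], [0, 11.5, 45.0, -8.3, 0, 0, 0.0164], [0, 12.3, 44.8, -8.2, 0, 0, 0.0164], [0, 13.0, 44.6, -8.3, 0, 0, 0.0164], [0, 13.7, 44.4, -8.2, 0, 0, 0.0164], [0, 14.5, 44.2, -8.3, 0, 0, 0.0164], [0, 15.2, 43.9, -8.2, 0, 0, 0.0164], [0, 15.8, 43.6, -8.3, 0, 0, 0.0164]]
```

Call:
{"op": "send_rows", "data": {"plan": [[0,0,0,-40,0,0,0],[0,0,0,-50,0,0,0],[0,11,45,-8,0,0,0.016],[0,12,45,-8,0,0,0.016],[0,12,45,-8,0,0,0.016],[0,13,45,-8,0,0,0.016],[0,14,44,-8,0,0,0.017],[0,14,44,-8,0,0,0.017],[0,15,44,-8,0,0,0.017],[0,16,44,-8,0,0,0.017],[0,0,0,0,0,0,0],[0,0,0,0,0,0,0]]}}

```text
time_s: 5.9
tool_pos: [0.6248, -0.224, 0.1765]
tool_rot: [-179.9, 0.1, 9.3]
force: [-0.4, 1.2, -1.4]
grip_width: 0.0177
```

Run:
```python
from h import *
import pickle
k=env.get_calibration('wrist');p=env.read_camera('wrist');o=env.get_obs();print(o['tool_pos'],o['tool_rot'],o['time_s'])
cv2.imwrite('pics/w3.png',p[:,:,::-1]);pickle.dump(k,open('w3.pkl','wb'))
for q in("battery_bay","tab_a"):
    print(q,[(r['rect'],round(r['confidence'],2)) for r in env.regions_of('wrist',q)][:4])
```

```text
[ 0.62469853 -0.22198043  0.17671536] [-1.79896314e+02  6.05886560e-02  9.46390041e+00] 5.95
battery_bay [([263.3, 140.8, 369.5, 283.9], 0.76)]
tab_a [([307.5, 174.8, 327.6, 189.1], 0.74)]
```

View pics/w3.png

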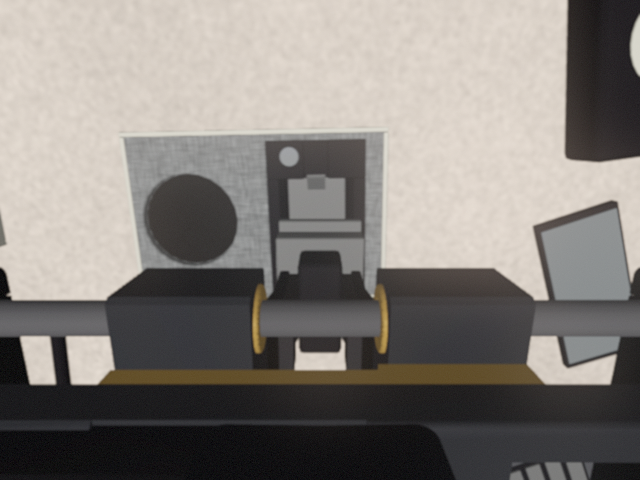

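Wrist view: the battery flange is centred at column 320. The bay floor (288–345) and its +x tab (317,182) are centred about 3 px to the left.

Run:
```python
from h import *
import pickle
K=pickle.load(open('w3.pkl','rb'))
R=Ro.from_euler('z',9.5,degrees=True)
print('floor edge mid',plane('wrist',[(317,178)],.023,K),'tab',plane('wrist',[(317,182)],.04,K),'term +x edge',plane('wrist',[(315.5,140.5)],.042,K))
r=plane('wrist',[(191,219)],.018,K)[0];print('round',r,'bay from round',r+R.apply([0,-.108,0]))
for n,z,px in(('floor',.023,(317,178)),('tab',.04,(317,182)),('t',.042,(315.5,140.5))):
    q=plane('wrist',[px],z,K)[0]-env.get_obs()['tool_pos'];print(n,R.inv().apply(q).round(4))
rows([0.625,-0.220,0.072],9.5,0)
```

```text
floor edge mid [[ 0.65951555 -0.21623178  0.023     ]] tab [[ 0.65814801 -0.2165831   0.04      ]] term +x edge [[ 0.68862533 -0.21056419  0.042     ]]
round [ 0.60773168 -0.11617032  0.018     ] bay from round [ 0.62555682 -0.22268916  0.018     ]
floor [ 0.0351 -0.0013 -0.1543]
tab [ 0.0336 -0.0014 -0.1373]
t [ 0.0647 -0.0005 -0.1353]
3 rows [[0, 0.1, -0.2, 35.1, 0, 0, 0.0005], [0, 0.1, -0.3, 35.1, 0, 0, 0.0005], [0, 0.2, -0.2, 35.1, 0, 0, 0.0005]]
```

Call:
{"op": "send_rows", "data": {"plan": [[0,0,0,35,0,0,0],[0,0,0,35,0,0,0],[0,0,0,25,0,0,0],[0,0,0,10,0,0,0],[0,0,0,3,0,0,0],[0,0,0,0,0,0,0],[0,0,0,0,0,0,0]], "grip_force": 60}}

```text
time_s: 6.75
tool_pos: [0.6263, -0.223, 0.0715]
tool_rot: [179.9, -0.2, 9.5]
force: [0.5, 0.1, -0.9]
grip_width: 0.0173
```

Run:
```python
from h import *
o=env.get_obs();print(o['tool_pos'],o['tool_rot'],o['force'],o['wrist_torque'])
a=env.read_camera('scene');b=env.read_camera('side')
A=cv2.resize(a[280:440,240:400],(480,480));B=cv2.resize(b[130:230,240:340],(300,480)[::-1] if 0 else (480,480))
cv2.imwrite('pics/c3.png',np.hstack([A,B])[:,:,::-1][:,:800])
```

```text
[ 0.6263085  -0.22299173  0.07151003] [ 1.79913965e+02 -1.52385320e-01  9.46049412e+00] [ 0.51738913  0.06610437 -0.93855409] [0.03145126 0.02106548 0.01692092]
```

View pics/c3.png

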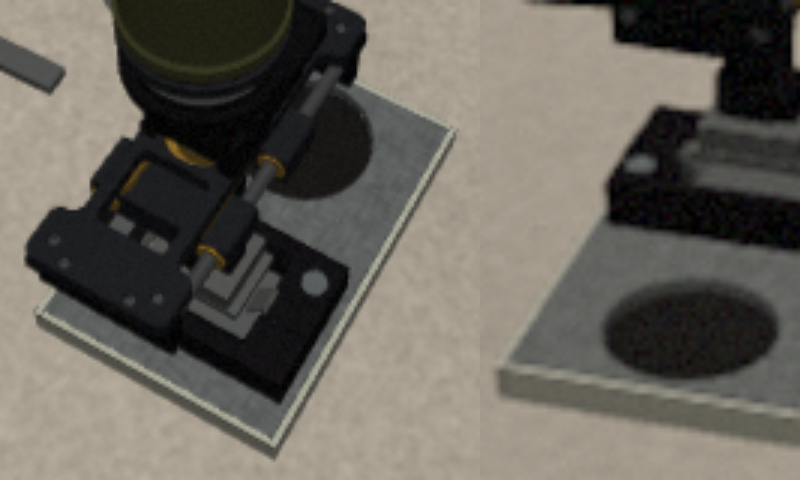

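The battery sits above the bay, aligned with it. Descending gently.

Call:
{"op": "send_rows", "data": {"plan": [[0,0,0,4,0,0,0],[0,0,0,4,0,0,0],[0,0,0,3,0,0,0],[0,0,0,2,0,0,0],[0,0,0,0,0,0,0]]}}

```text
time_s: 7.35
tool_pos: [0.6262, -0.223, 0.0576]
tool_rot: [179.9, -0.1, 9.5]
force: [1.2, 0.8, 4.6]
grip_width: 0.0176
```

Call:
{"op": "send_rows", "data": {"plan": [[0,0,0,2,0,0,0],[0,0,0,2,0,0,0],[0,0,0,2,0,0,0],[0,0,0,0,0,0,0]]}}

```text
time_s: 7.75
tool_pos: [0.6253, -0.2231, 0.0502]
tool_rot: [180.0, -0.0, 9.4]
force: [1.6, -0.4, 1.3]
grip_width: 0.0178
```

Call:
{"op": "send_rows", "data": {"plan": [[0,0,0,2,0,0,0],[0,0,0,2,0,0,0],[0,0,0,1,0,0,0],[0,0,0,1,0,0,0],[0,0,0,0,0,0,0]]}}

```text
time_s: 8.25
tool_pos: [0.6247, -0.2227, 0.047]
tool_rot: [180.0, 0.1, 9.4]
force: [-5.6, 1.9, 14.6]
grip_width: 0.0175
```

Call:
{"op": "send_rows", "data": {"plan": [[0,0,0,1,0,0,0],[0,0,0,1,0,0,0],[0,0,0,0,0,0,0]]}}

```text
time_s: 8.55
tool_pos: [0.6247, -0.2228, 0.0469]
tool_rot: [180.0, 0.1, 9.4]
force: [-9.4, 2.8, 24.1]
grip_width: 0.0172
```

Call:
{"op": "send_rows", "data": {"plan": [[35,0,0,-2,0,0,0],[40,0,0,0,0,0,0],[40,0,0,0,0,0,0],[40,0,0,-20,0,0,0],[40,0,0,-40,0,0,0],[40,0,0,-40,0,0,0],[40,0,0,-40,0,0,0],[40,0,0,0,0,0,0],[40,0,0,0,0,0,0]]}}

```text
time_s: 9.45
tool_pos: [0.6252, -0.2231, 0.1847]
tool_rot: [180.0, -0.0, 9.4]
force: [-0.4, 1.2, -1.4]
grip_width: 0.0398
```

Run:
```python
from h import *
w=env.read_camera('wrist');b=env.read_camera('side')
o=env.get_obs();print(o['tool_pos'],o['tool_rot'],o['time_s'])
for q in('tab_a','battery_center'):print([(r['rect'],round(r['confidence'],2)) for r in env.regions_of('wrist',q)][:4])
A=cv2.resize(w[130:270,240:400],(480,420));B=cv2.resize(b[140:210,250:330],None,fx=4,fy=6)
cv2.imwrite('pics/c4.png',np.hstack([A,B])[:,:,::-1])
for n,z,a,c in(('purple',.02,(318,144),(379,383)),('purple2',.02,(306,187),(366,308)),('pen a',.005,(344,177),(265,315)),('pen b',.005,(383,205),(323,341))):
    print(n,plane('scene',[a],z).round(3),plane('side',[c],z).round(3))
rows([0.391,0.258,0.2],30,87)
```

```text
[ 0.6238607  -0.22276989  0.18226617] [-179.90883151    0.1923768     9.43902386] 9.55
[([314.2, 259.5, 328.8, 269.4], 0.72), ([308.4, 177.0, 326.5, 189.2], 0.65)]
[([292.5, 186.4, 341.3, 256.5], 0.59)]
purple [[0.274 0.219 0.02 ]] [[0.269 0.227 0.02 ]]
purple2 [[0.343 0.099 0.02 ]] [[0.336 0.104 0.02 ]]
pen a [[0.375 0.187 0.005]] [[0.484 0.177 0.005]]
pen b [[0.489 0.175 0.005]] [[0.376 0.184 0.005]]
12 rows [[87, -12.6, -42.7, -1.5, 0, 0, -0.0299], [87, -11.3, -43.1, -1.5, 0, 0, -0.0299], [87, -10.0, -43.4, -1.5, 0, 0, -0.0299], [87, -8.7, -43.6, -1.5, 0, 0, -0.0299], [87, -7.4, -43.9, -1.5, 0, 0, -0.0299], [87, -6.1, -44.1, -1.5, 0, 0, -0.0299], [87, -4.7, -44.2, -1.5, 0, 0, -0.0299], [87, -3.4, -44.4, -1.5, 0, 0, -0.0299], [87, -2.1, -44.5, -1.5, 0, 0, -0.0299], [87, -0.8, -44.5, -1.5, 0, 0, -0.0299], [87, 0.6, -44.5, -1.5, 0, 0, -0.0299], [87, 1.9, -44.4, -1.4, 0, 0, -0.0299]]
```

View pics/c4.png

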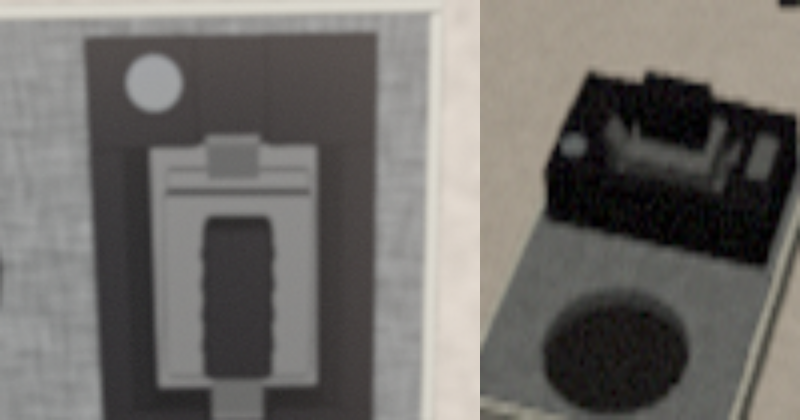

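Both tabs have snapped over the ledges, and the battery sits flat between them. Now the short roll.

Run:
```python
from h import *
rows([0.391,0.258,0.2],70,87)
```

```text
12 rows [[87, -12.6, -42.7, -1.5, 0, 0, -0.0881], [87, -8.8, -43.6, -1.5, 0, 0, -0.0881], [87, -4.9, -44.2, -1.5, 0, 0, -0.0881], [87, -1.0, -44.5, -1.5, 0, 0, -0.0881], [87, 2.9, -44.4, -1.5, 0, 0, -0.0881], [87, 6.9, -44.0, -1.5, 0, 0, -0.0881], [87, 10.7, -43.2, -1.5, 0, 0, -0.0881], [87, 14.4, -42.1, -1.5, 0, 0, -0.0881], [87, 18.1, -40.7, -1.5, 0, 0, -0.0881], [87, 21.6, -38.9, -1.5, 0, 0, -0.0881], [87, 25.0, -36.9, -1.5, 0, 0, -0.0881], [87, 28.1, -34.5, -1.4, 0, 0, -0.0881]]
```

Call:
{"op": "send_rows", "data": {"plan": [[60,-12.6,-42.7,-1.5,0,0,-0.088],[87,-8.8,-43.6,-1.5,0,0,-0.088],[87,-5,-44.2,-1.5,0,0,-0.088],[87,-1,-44.5,-1.5,0,0,-0.088],[87,3,-44.4,-1.5,0,0,-0.088],[87,7,-44,-1.5,0,0,-0.088],[87,10.7,-43.2,-1.5,0,0,-0.088],[87,14.4,-42,-1.5,0,0,-0.088],[87,18,-40.7,-1.5,0,0,-0.088],[87,21.6,-39,-1.5,0,0,-0.088],[87,25,-37,-1.5,0,0,-0.088],[87,28,-34.5,-1.5,0,0,-0.088]]}}

```text
time_s: 10.85
tool_pos: [0.3908, 0.2588, 0.2017]
tool_rot: [-180.0, 0.1, 70.1]
force: [0.9, 0.2, 0.1]
grip_width: 0.0869
```

Call:
{"op": "send_rows", "data": {"plan": [[87,0,0,0,0,0,0],[87,0,0,0,0,0,0]]}}

```text
time_s: 11.05
tool_pos: [0.3914, 0.2583, 0.2018]
tool_rot: [-180.0, 0.1, 70.1]
force: [0.3, 0.0, 0.6]
grip_width: 0.0872
```

Run:
```python
from h import *
import pickle
k=env.get_calibration('wrist');p=env.read_camera('wrist');o=env.get_obs();print(o['tool_pos'],o['tool_rot'],o['time_s'],o['qpos'])
cv2.imwrite('pics/w4.png',p[:,:,::-1]);pickle.dump(k,open('w4.pkl','wb'))
for r in env.regions_of('wrist','short_roll_center')[:2]:
    print(r['rect'],r['confidence'])
```

```text
[0.39217019 0.25699503 0.20169304] [-1.79955226e+02  8.49811065e-02  6.99237171e+01] 11.1 [ 12.26846189  -1.95842982 -47.1836954  107.97444541  -1.48585505
  73.45745854 -54.54932943]
[284.5, 181.7, 353.7, 256.6] 0.63
```

View pics/w4.png

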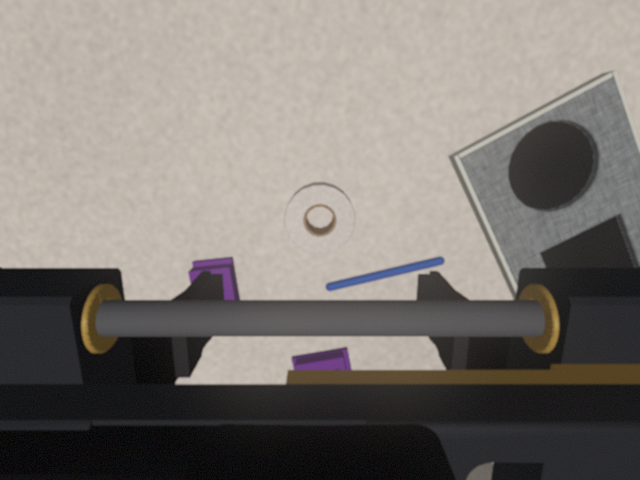

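Wrist view: the short roll is centred at (320,216), its core top at (320,214), which is directly under the TCP. The fingers' way down is clear.

Run:
```python
from h import *
import pickle
K=pickle.load(open('w4.pkl','rb'))
print(plane('wrist',[(320,217)],.028,K),plane('wrist',[(554,165)],.018,K))
X=plane('wrist',[(320,217)],.028,K)[0]
rows([X[0],X[1],0.013],None,87)
```

```text
[[0.39015495 0.25815077 0.028     ]] [[0.59970972 0.22961845 0.018     ]]
4 rows [[87, 0.2, -0.7, 47.2, 0, 0, -0.0], [87, 0.2, -0.7, 47.2, 0, 0, -0.0], [87, 0.2, -0.7, 47.2, 0, 0, -0.0], [87, 0.2, -0.8, 47.1, 0, 0, -0.0]]
```

Call:
{"op": "send_rows", "data": {"plan": [[87,0.2,-0.7,47,0,0,0],[87,0.2,-0.7,47,0,0,0],[87,0.2,-0.7,47,0,0,0],[87,0,0,27,0,0,0],[87,0,0,14,0,0,0],[87,0,0,7,0,0,0],[0,0,0,0,0,0,0],[0,0,0,0,0,0,0],[0,0,0,0,0,0,0],[0,0,0,0,0,0,0],[0,0,0,0,0,0,0]], "grip_force": 20}}

```text
time_s: 12.25
tool_pos: [0.3915, 0.2594, 0.0146]
tool_rot: [179.9, -0.1, 69.9]
force: [-0.3, 0.2, 6.7]
grip_width: 0.0632
```

Run:
```python
from h import *
p=env.get_obs()['tool_pos']
rows([0.6073,-0.1165,0.15],60,0,start=(p[0],p[1],0.105,69.9),step=47)
```

```text
10 rows [[0, -27.9, 33.2, -4.5, 0, 0, 0.0173], [0, -27.3, 33.7, -4.5, 0, 0, 0.0173], [0, -26.7, 34.1, -4.5, 0, 0, 0.0173], [0, -26.1, 34.6, -4.5, 0, 0, 0.0173], [0, -25.5, 35.0, -4.5, 0, 0, 0.0173], [0, -24.9, 35.5, -4.5, 0, 0, 0.0173], [0, -24.3, 35.9, -4.5, 0, 0, 0.0173], [0, -23.7, 36.3, -4.5, 0, 0, 0.0173], [0, -23.1, 36.7, -4.5, 0, 0, 0.0173], [0, -22.5, 37.1, -4.5, 0, 0, 0.0173]]
```

Call:
{"op": "send_rows", "data": {"plan": [[0,0,0,-40,0,0,0],[0,0,0,-50,0,0,0],[0,-28,33.2,-4.5,0,0,0.017],[0,-27.3,33.7,-4.5,0,0,0.017],[0,-26.7,34,-4.5,0,0,0.017],[0,-26,34.6,-4.5,0,0,0.017],[0,-25.5,35,-4.5,0,0,0.017],[0,-25,35.5,-4.5,0,0,0.017],[0,-24.3,36,-4.5,0,0,0.017],[0,-23.7,36.3,-4.5,0,0,0.017],[0,-23,36.7,-4.5,0,0,0.018],[0,-22.5,37,-4.5,0,0,0.018]]}}

```text
time_s: 13.45
tool_pos: [0.6073, -0.1181, 0.1484]
tool_rot: [-180.0, 0.0, 60.1]
force: [0.9, 0.4, -1.8]
grip_width: 0.063
```

Call:
{"op": "send_rows", "data": {"plan": [[0,0,0,0,0,0,0],[0,0,0,0,0,0,0]]}}

```text
time_s: 13.65
tool_pos: [0.6067, -0.1176, 0.1477]
tool_rot: [-179.9, -0.0, 59.9]
force: [-0.1, 1.0, -0.9]
grip_width: 0.0629
```

Run:
```python
from h import *
rows([0.6073,-0.1165,0.027],60,0)
```

```text
3 rows [[0, 0.4, -0.0, 40.2, 0, 0, -0.0003], [0, 0.4, -0.0, 40.3, 0, 0, -0.0003], [0, 0.5, -0.1, 40.2, 0, 0, -0.0003]]
```

Call:
{"op": "send_rows", "data": {"plan": [[0,0.4,0,40,0,0,0],[0,0.4,0,40,0,0,0],[0,0.4,0,25,0,0,0],[0,0,0,12,0,0,0],[0,0,0,3,0,0,0],[0,0,0,2,0,0,0],[0,0,0,0,0,0,0]]}}

```text
time_s: 14.35
tool_pos: [0.6087, -0.1153, 0.0281]
tool_rot: [179.9, -0.0, 60.1]
force: [0.3, 0.5, -2.2]
grip_width: 0.0634
```

Call:
{"op": "send_rows", "data": {"plan": [[0,0,0,2,0,0,0],[0,0,0,1.5,0,0,0],[0,0,0,0,0,0,0]]}}

```text
time_s: 14.65
tool_pos: [0.6085, -0.1156, 0.0247]
tool_rot: [179.9, -0.0, 60.1]
force: [-1.5, -0.1, 4.9]
grip_width: 0.063
```

Call:
{"op": "send_rows", "data": {"plan": [[76,0,0,0,0,0,0],[76,0,0,0,0,0,0],[76,0,0,0,0,0,0],[76,0,0,-20,0,0,0],[76,0,0,-40,0,0,0],[76,0,0,-50,0,0,0],[76,0,0,-50,0,0,0],[76,0,0,0,0,0,0],[76,0,0,0,0,0,0]]}}

```text
time_s: 15.55
tool_pos: [0.6084, -0.1155, 0.1844]
tool_rot: [179.8, -0.0, 60.1]
force: [-0.5, 0.2, -0.5]
grip_width: 0.0762
```

Run:
```python
from h import *
import pickle
k=env.get_calibration('wrist');p=env.read_camera('wrist');o=env.get_obs();print(o['tool_pos'],o['tool_rot'],o['time_s'])
cv2.imwrite('pics/w5.png',p[:,:,::-1]);pickle.dump(k,open('w5.pkl','wb'))
s=cv2.imread('pics/scene0.png')[290:355,155:225];d=cv2.imread('pics/side0.png')[165:205,370:430]
cv2.imwrite('pics/c5.png',np.hstack([p[140:290,210:430,::-1][:, :].repeat(2,0).repeat(2,1)[:300],cv2.resize(s,(330,300))]))
rows([0.4045,-0.2757,0.2],20,87)
```

```text
[ 0.60721603 -0.11548993  0.1824677 ] [-1.79973696e+02  3.32594865e-02  6.00893665e+01] 15.6
6 rows [[87, -40.0, -16.0, -2.9, 0, 0, 0.1166], [87, -41.6, -11.2, -2.9, 0, 0, 0.1166], [87, -42.6, -6.3, -2.9, 0, 0, 0.1166], [87, -43.0, -1.3, -2.9, 0, 0, 0.1166], [87, -42.9, 3.7, -3.0, 0, 0, 0.1166], [87, -42.2, 8.7, -2.9, 0, 0, 0.1166]]
```

View pics/c5.png

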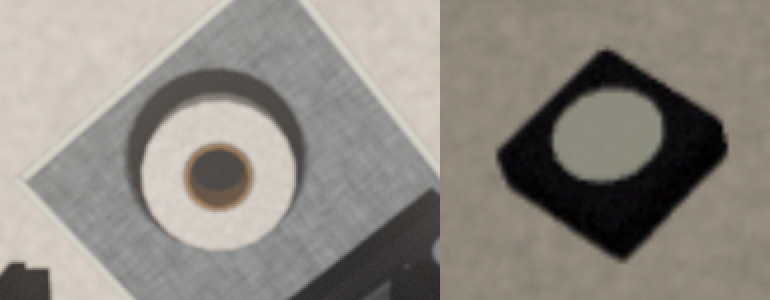

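The short roll lies in the round cut-out with a shadow gap all round. Next, the reader.

Call:
{"op": "send_rows", "data": {"plan": [[87,-40,-16,-3,0,0,0.117],[87,-41.6,-11,-3,0,0,0.117],[87,-42.6,-6.3,-3,0,0,0.117],[87,-43,-1.3,-3,0,0,0.117],[87,-43,3.7,-3,0,0,0.117],[87,-42,8.7,-3,0,0,0.117],[87,0,0,0,0,0,0],[87,0,0,0,0,0,0]]}}

```text
time_s: 16.4
tool_pos: [0.4035, -0.2756, 0.1993]
tool_rot: [-179.9, 0.1, 19.8]
force: [0.1, 0.4, 0.2]
grip_width: 0.0872
```

Run:
```python
from h import *
import pickle
k=env.get_calibration('wrist');p=env.read_camera('wrist');o=env.get_obs();print(o['tool_pos'],o['tool_rot'],o['time_s'])
cv2.imwrite('pics/w6.png',p[:,:,::-1]);pickle.dump(k,open('w6.pkl','wb'))
for r in env.regions_of('wrist','reader_center')[:2]:
    print(r['rect'],r['confidence']);m=r['region'].astype('uint8');c=max(cv2.findContours(m,0,1)[0],key=cv2.contourArea);print(cv2.minAreaRect(c))
K=pickle.load(open('w5.pkl','rb'));a=plane('wrist',[(319,226)],.038,K);b=plane('wrist',[(318,219.5)],.018,K);print('roll top',a,'hole',b)
cv2.imwrite('pics/c6.png',p[100:290,150:490,::-1].repeat(2,0).repeat(2,1))
```

```text
[ 0.40465613 -0.2746091   0.19954951] [-1.79856178e+02  4.78405287e-02  1.99105416e+01] 16.45
[281.8, 176.6, 360.2, 252.4] 0.59
((322.9734802246094, 215.10177612304688), (67.39665985107422, 68.11185455322266), 14.620874404907227)
roll top [[ 0.60620138 -0.1170779   0.038     ]] hole [[ 0.60612577 -0.11548948  0.018     ]]
```

View pics/c6.png

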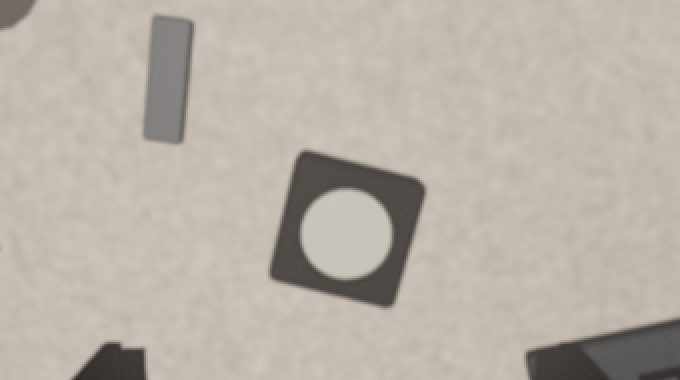

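Run:
```python
from h import *
import pickle
K=pickle.load(open('w6.pkl','rb'))
X=plane('wrist',[(323,216.5)],.026,K)[0];print(X)
rows([X[0],X[1],0.013],5.9,87)
```

```text
[ 0.40398999 -0.27815595  0.026     ]
4 rows [[87, -0.7, 0.8, 46.7, 0, 0, 0.0615], [87, -0.6, 0.9, 46.7, 0, 0, 0.0615], [87, -0.5, 0.9, 46.7, 0, 0, 0.0615], [87, -0.5, 0.9, 46.7, 0, 0, 0.0615]]
```

Call:
{"op": "send_rows", "data": {"plan": [[87,-0.5,0.8,46.7,0,0,0.062],[87,-0.5,0.8,46.7,0,0,0.062],[87,-0.4,0.7,46.7,0,0,0.062],[87,0,0,26,0,0,0.06],[87,0,0,14,0,0,0],[87,0,0,7,0,0,0],[87,0,0,0,0,0,0],[0,0,0,0,0,0,0],[0,0,0,0,0,0,0],[0,0,0,0,0,0,0],[0,0,0,0,0,0,0],[0,0,0,0,0,0,0]], "grip_force": 25}}

```text
time_s: 17.7
tool_pos: [0.4046, -0.2784, 0.0145]
tool_rot: [180.0, -0.0, 5.8]
force: [-0.5, 0.6, 2.5]
grip_width: 0.0596
```

Run:
```python
from h import *
p=env.get_obs()['tool_pos']
rows([0.618,0.123,0.16],9.5,0,start=(p[0],p[1],p[2]+.09,5.8),step=49)
```

```text
10 rows [[0, 25.3, -37.8, -5.5, 0, 0, -0.0065], [0, 25.5, -37.6, -5.6, 0, 0, -0.0065], [0, 25.8, -37.4, -5.5, 0, 0, -0.0065], [0, 26.0, -37.3, -5.6, 0, 0, -0.0065], [0, 26.3, -37.1, -5.5, 0, 0, -0.0065], [0, 26.5, -36.9, -5.6, 0, 0, -0.0065], [0, 26.7, -36.8, -5.5, 0, 0, -0.0065], [0, 27.0, -36.6, -5.6, 0, 0, -0.0065], [0, 27.2, -36.4, -5.5, 0, 0, -0.0065], [0, 27.4, -36.3, -5.6, 0, 0, -0.0065]]
```

Call:
{"op": "send_rows", "data": {"plan": [[0,0,0,-40,0,0,0],[0,0,0,-50,0,0,0],[0,25.3,-37.8,-5.5,0,0,-0.006],[0,25.5,-37.6,-5.5,0,0,-0.006],[0,25.8,-37.4,-5.5,0,0,-0.006],[0,26,-37.3,-5.5,0,0,-0.006],[0,26.3,-37,-5.5,0,0,-0.007],[0,26.5,-37,-5.5,0,0,-0.007],[0,26.7,-36.8,-5.5,0,0,-0.007],[0,27,-36.6,-5.5,0,0,-0.007],[0,27.2,-36.4,-5.5,0,0,-0.007],[0,27.4,-36.3,-5.5,0,0,-0.007]]}}

```text
time_s: 18.9
tool_pos: [0.6186, 0.1243, 0.1589]
tool_rot: [180.0, 0.0, 9.5]
force: [1.3, 0.7, -0.4]
grip_width: 0.0596
```

Call:
{"op": "send_rows", "data": {"plan": [[0,0,0,0,0,0,0],[0,0,0,0,0,0,0]]}}

```text
time_s: 19.1
tool_pos: [0.6177, 0.1246, 0.1584]
tool_rot: [-180.0, 0.1, 9.7]
force: [-0.6, -1.1, -1.2]
grip_width: 0.0598
```

Run:
```python
from h import *
import pickle
k=env.get_calibration('wrist');p=env.read_camera('wrist');o=env.get_obs();print(o['tool_pos'],o['tool_rot'],o['time_s'])
cv2.imwrite('pics/w7.png',p[:,:,::-1]);pickle.dump(k,open('w7.pkl','wb'))
rows([0.6182,0.1235,0.029],9.5,0)
```

```text
[0.61764664 0.12252565 0.1582166 ] [1.79955483e+02 8.61570649e-02 9.56921359e+00] 19.15
3 rows [[0, 0.2, -0.3, 43.1, 0, 0, 0.0004], [0, 0.3, -0.3, 43.1, 0, 0, 0.0004], [0, 0.2, -0.3, 43.0, 0, 0, 0.0004]]
```

View pics/w7.png

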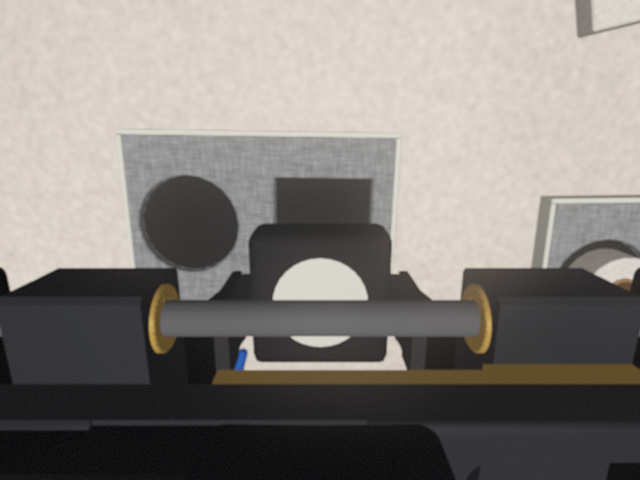

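Wrist view: the square cut-out (columns 275–372) lies about 3 px right of the held reader's centre (column 320), well within the clearance. The round cut-out is at (190,222).

Run:
```python
from h import *
import pickle
K=pickle.load(open('w7.pkl','rb'));R=Ro.from_euler('z',9.5,degrees=True)
e=plane('wrist',[(323.5,178.5)],.018,K)[0];r=plane('wrist',[(190,222)],.018,K)[0]
print('sq centre',e-R.apply([.039,0,0]),'round',r,'sq from round',r-R.apply([0,.108,0]))
```

```text
sq centre [0.61572949 0.12112113 0.018     ] round [0.60209948 0.22726319 0.018     ] sq from round [0.61992462 0.12074434 0.018     ]
```

Call:
{"op": "send_rows", "data": {"plan": [[0,0,0.5,43,0,0,0],[0,0,0.5,43,0,0,0],[0,0,0,27,0,0,0],[0,0,0,13,0,0,0],[0,0,0,4,0,0,0],[0,0,0,1.5,0,0,0],[0,0,0,0,0,0,0],[0,0,0,0,0,0,0]]}}

```text
time_s: 19.95
tool_pos: [0.6195, 0.1223, 0.0291]
tool_rot: [180.0, -0.2, 9.5]
force: [0.4, 0.4, -1.0]
grip_width: 0.0596
```

Call:
{"op": "send_rows", "data": {"plan": [[0,0,0,2.5,0,0,0],[0,0,0,2,0,0,0],[0,0,0,0,0,0,0]]}}

```text
time_s: 20.25
tool_pos: [0.619, 0.1223, 0.0246]
tool_rot: [180.0, -0.1, 9.6]
force: [-1.3, -1.0, 7.9]
grip_width: 0.0593
```

Call:
{"op": "send_rows", "data": {"plan": [[72,0,0,0,0,0,0],[72,0,0,0,0,0,0],[72,0,0,0,0,0,0],[72,0,0,-20,0,0,0],[72,0,0,-40,0,0,0],[72,0,0,-50,0,0,0],[72,0,0,-50,0,0,0],[72,0,0,-30,0,0,0],[72,0,0,0,0,0,0]]}}

```text
time_s: 21.15
tool_pos: [0.6211, 0.1233, 0.2188]
tool_rot: [180.0, -0.6, 9.6]
force: [-0.2, 0.1, -0.4]
grip_width: 0.0721
```

Run:
```python
from h import *
import pickle
k=env.get_calibration('wrist');p=env.read_camera('wrist');o=env.get_obs();print(o['tool_pos'],o['tool_rot'],o['time_s'])
cv2.imwrite('pics/w8.png',p[:,:,::-1]);pickle.dump(k,open('w8.pkl','wb'))
rows([0.456,-0.087,0.24],10,75)
```

```text
[0.61961554 0.12269293 0.21560767] [179.98200981  -0.28667174   9.56110672] 21.2
6 rows [[75, -32.7, 29.9, -4.1, 0, 0, -0.0013], [75, -32.7, 29.9, -4.1, 0, 0, -0.0013], [75, -32.8, 29.9, -4.0, 0, 0, -0.0013], [75, -32.8, 29.8, -4.1, 0, 0, -0.0013], [75, -32.9, 29.8, -4.0, 0, 0, -0.0013], [75, -32.8, 29.7, -4.1, 0, 0, -0.0013]]
```

View pics/w8.png

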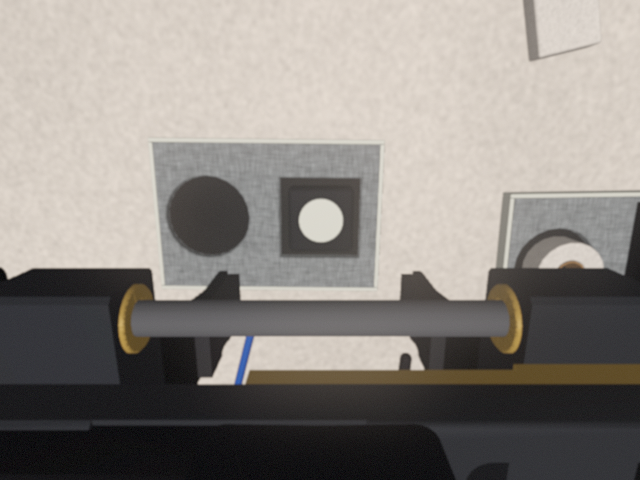

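The reader is square in its cut-out, disc up at (321,220). Now the tall roll.

Call:
{"op": "send_rows", "data": {"plan": [[75,-32.7,29.9,-4,0,0,0],[75,-32.7,29.9,-4,0,0,0],[75,-32.8,29.9,-4,0,0,0],[75,-32.8,29.8,-4,0,0,0],[75,-32.8,29.8,-4,0,0,0],[75,-32.8,29.7,-4,0,0,0],[75,0,0,0,0,0,0],[75,0,0,0,0,0,0]]}}

```text
time_s: 22.0
tool_pos: [0.4531, -0.0878, 0.2358]
tool_rot: [-180.0, 0.1, 9.4]
force: [-0.1, -0.2, -0.1]
grip_width: 0.0752
```

Run:
```python
from h import *
import pickle
K=pickle.load(open('w8.pkl','rb'));print('desk round',plane('wrist',[(208,215.5)],.018,K))
k=env.get_calibration('wrist');p=env.read_camera('wrist');o=env.get_obs();print(o['tool_pos'],o['tool_rot'],o['time_s'])
cv2.imwrite('pics/w9.png',p[:,:,::-1]);pickle.dump(k,open('w9.pkl','wb'))
for r in env.regions_of('wrist','tall_roll_center')[:2]:
    print(r['rect'],r['confidence'])
t=proj('wrist',[.456,-.0875,.056],k);print('expected top px',t)
g=cv2.cvtColor(p,cv2.COLOR_RGB2GRAY);x,y=t.astype(int);c=cv2.GaussianBlur(g[y-60:y+60,x-60:x+60],(3,3),0)
h=cv2.HoughCircles(c,cv2.HOUGH_GRADIENT,1,5,param1=80,param2=12,minRadius=11,maxRadius=40);print(None if h is None else (h[0][:6]+[x-60,y-60,0]))
cv2.imwrite('pics/c9.png',cv2.resize(p[y-70:y+70,x-80:x+80,::-1],None,fx=4,fy=4))
```

```text
desk round [[0.60095785 0.22806925 0.018     ]]
[ 0.45379321 -0.08653894  0.23591285] [-1.79938420e+02  6.41086779e-02  9.54698800e+00] 22.05
[299.1, 181.6, 353.7, 238.1] 0.9
expected top px [319.63887649 211.59967633]
[[323.5        204.5         23.        ]
 [323.5        212.5         15.19999981]
 [320.5        208.5         20.39999962]
 [319.5        199.5         16.89999962]
 [328.5        201.5         17.20000076]
 [328.5        211.5         19.60000038]]
```

View pics/c9.png

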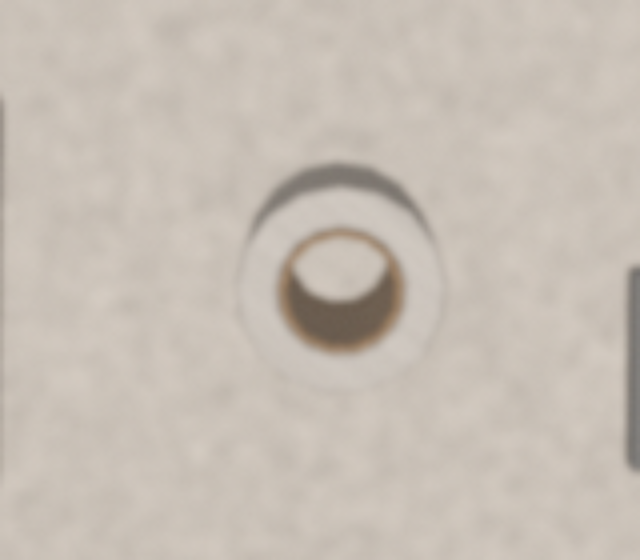

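The tall roll's core is centred at full-frame pixel (324,213.5), and the space beside it is clear.

Run:
```python
from h import *
import pickle
K=pickle.load(open('w9.pkl','rb'))
X=plane('wrist',[(324.2,213.5)],.056,K)[0];print(X)
rows([X[0],X[1],0.025],None,75)
```

```text
[ 0.45494938 -0.09184101  0.056     ]
5 rows [[75, -0.1, 1.2, 42.2, 0, 0, -0.0], [75, -0.0, 1.2, 42.2, 0, 0, -0.0], [75, -0.1, 1.2, 42.2, 0, 0, -0.0], [75, -0.0, 1.2, 42.2, 0, 0, -0.0], [75, -0.1, 1.2, 42.2, 0, 0, -0.0]]
```

Call:
{"op": "send_rows", "data": {"plan": [[75,0,1,42,0,0,0],[75,0,1,42,0,0,0],[75,0,1,42,0,0,0],[75,0,1,42,0,0,0],[75,0,0,26,0,0,0],[75,0,0,14,0,0,0],[75,0,0,3,0,0,0],[0,0,0,0,0,0,0],[0,0,0,0,0,0,0],[0,0,0,0,0,0,0],[0,0,0,0,0,0,0],[0,0,0,0,0,0,0]], "grip_force": 20}}

```text
time_s: 23.3
tool_pos: [0.4554, -0.0912, 0.0267]
tool_rot: [179.9, -0.1, 9.5]
force: [-0.4, -0.0, 1.7]
grip_width: 0.0473
```

Run:
```python
from h import *
o=env.get_obs();p=o['tool_pos'];print(p,o['grip_width'])
rows([0.601,0.2285,0.16],60,0,start=(p[0],p[1],p[2]+.12,9.5),step=47)
```

```text
[ 0.4553834  -0.09122221  0.02669824] 0.04731585262485256
8 rows [[0, 24.5, -36.4, -1.7, 0, 0, -0.1102], [0, 28.4, -33.5, -1.7, 0, 0, -0.1102], [0, 31.9, -30.2, -1.7, 0, 0, -0.1102], [0, 35.0, -26.5, -1.6, 0, 0, -0.1102], [0, 37.8, -22.4, -1.7, 0, 0, -0.1102], [0, 40.0, -18.2, -1.6, 0, 0, -0.1102], [0, 41.7, -13.6, -1.7, 0, 0, -0.1102], [0, 43.0, -9.0, -1.6, 0, 0, -0.1102]]
```

Call:
{"op": "send_rows", "data": {"plan": [[0,0,0,-30,0,0,0],[0,0,0,-45,0,0,0],[0,0,0,-45,0,0,0],[0,24.5,-36.4,-1.7,0,0,0],[0,24.5,-36.4,-1.7,0,0,0],[0,24.5,-36.4,-1.7,0,0,0],[0,24.5,-36.4,-1.7,0,0,0],[0,24.5,-36.4,-1.7,0,0,0],[0,24.5,-36.4,-1.7,0,0,0],[0,24.5,-36.4,-1.7,0,0,0],[0,24.5,-36.4,-1.7,0,0,0]]}}

```text
time_s: 24.4
tool_pos: [0.6002, 0.2297, 0.1592]
tool_rot: [180.0, 0.0, 9.5]
force: [1.0, 0.4, -1.1]
grip_width: 0.0467
```

Call:
{"op": "send_rows", "data": {"plan": [[0,0,0,0,0,0,0],[0,0,0,0,0,0,0],[0,0,0,0,0,0,0]]}}

```text
time_s: 24.7
tool_pos: [0.5995, 0.2271, 0.159]
tool_rot: [179.9, 0.1, 9.5]
force: [0.3, -0.4, -0.3]
grip_width: 0.047
```

Run:
```python
from h import *
print(env.get_obs()['tool_pos'])
rows([0.601,0.2287,0.041],None,0)
```

```text
[0.59954515 0.22708048 0.15899677]
3 rows [[0, 0.6, -0.5, 39.3, 0, 0, -0.0], [0, 0.6, -0.4, 39.3, 0, 0, -0.0], [0, 0.5, -0.5, 39.4, 0, 0, -0.0]]
```

Call:
{"op": "send_rows", "data": {"plan": [[0,0.5,-0.4,39,0,0,0],[0,0.5,-0.4,39,0,0,0],[0,0,0,25,0,0,0],[0,0,0,11,0,0,0],[0,0,0,3,0,0,0],[0,0,0,2,0,0,0],[0,0,0,1,0,0,0],[0,0,0,0,0,0,0],[0,0,0,0,0,0,0]]}}

```text
time_s: 25.6
tool_pos: [0.6012, 0.2299, 0.0406]
tool_rot: [-180.0, -0.1, 9.6]
force: [-0.8, 0.6, -2.5]
grip_width: 0.0471
```

Call:
{"op": "send_rows", "data": {"plan": [[0,0,0,2,0,0,0],[0,0,0,1.5,0,0,0],[0,0,0,0.7,0,0,0],[0,0,0,0,0,0,0]]}}

```text
time_s: 26.0
tool_pos: [0.6008, 0.2298, 0.0368]
tool_rot: [180.0, -0.0, 9.6]
force: [-2.8, -1.5, 5.9]
grip_width: 0.047
```

Floor contact at the expected height (about 0.0367). Releasing and moving clear.

Call:
{"op": "send_rows", "data": {"plan": [[66,0,0,0,0,0,0],[66,0,0,0,0,0,0],[66,0,0,0,0,0,0],[66,0,0,-20,0,0,0],[66,0,0,-40,0,0,0],[66,0,0,-45,0,0,0],[66,0,0,-45,0,0,0],[66,-40,0,-20,0,0,0],[66,-45,0,-10,0,0,0],[66,-40,0,-10,0,0,0],[66,0,0,0,0,0,0],[66,0,0,0,0,0,0]]}}

```text
time_s: 27.2
tool_pos: [0.4775, 0.2086, 0.226]
tool_rot: [179.9, -0.1, 9.6]
force: [1.0, 0.3, 0.2]
grip_width: 0.0661
```

Run:
```python
from h import *
o=env.get_obs();print(o['tool_pos'],o['time_s'])
k=env.get_calibration('wrist');w=env.read_camera('wrist');a=env.read_camera('scene');b=env.read_camera('side')
for c,nm in(('scene',a),('side',b)):
    for q in('tab_a','tall_roll_center','short_roll_center','reader_center','battery_center'):print(c,q,[(np.round(r['rect']),round(r['confidence'],2)) for r in env.regions_of(c,q)][:2])
A=cv2.resize(a[165:445,235:505],(450,467));B=cv2.resize(b[140:360,115:345],(350,335))
im=np.full((600,800,3),0,np.uint8);im[:467,:450]=A;im[:335,450:]=B;im[335:600,450:]=cv2.resize(w[:265],(350,265))
cv2.imwrite('pics/fin.png',im[:,:,::-1])
```

```text
[0.47750036 0.20861653 0.22599792] 27.2
scene tab_a [(array([323., 376., 332., 385.]), 0.38), (array([288., 357., 294., 366.]), 0.38)]
scene tall_roll_center [(array([434., 189., 464., 228.]), 0.95)]
scene short_roll_center [(array([321., 308., 360., 344.]), 0.78), (array([371., 184., 489., 289.]), 0.43)]
scene reader_center [(array([405., 227., 441., 266.]), 0.87)]
scene battery_center [(array([228., 226., 253., 256.]), 0.98), (array([290., 172., 322., 202.]), 0.8)]
side tab_a []
side tall_roll_center [(array([166., 279., 205., 322.]), 0.88)]
side short_roll_center [(array([270., 181., 299., 209.]), 0.94)]
side reader_center [(array([190., 249., 238., 280.]), 0.68)]
side battery_center [(array([355., 361., 399., 410.]), 0.93), (array([286., 154., 313., 170.]), 0.76)]
```

View pics/fin.png

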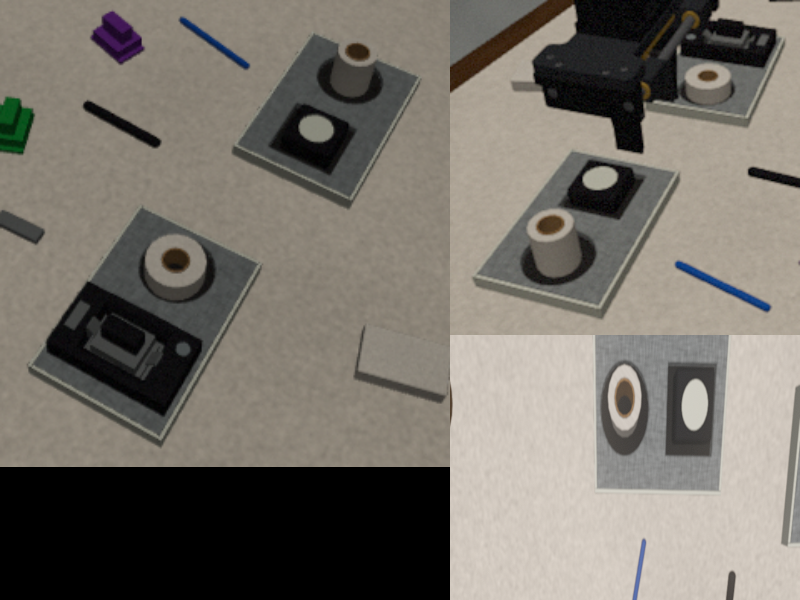

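All four parts sit upright in their places, and the arm is clear.

```bash
python3 -c "
from cell import env
print(env.get_obs()['force'],env.sign_off())"
```

```text
the job is handed in; nothing more can be done
[-0.28063386 -0.397912    0.52647061] None
```

Both kits are made up and the job is handed in, at about 28 s of the 99 s allowed; `sign_off` gives no verdict.

I worked in the order asked:
- **Battery:** pressed home to about 24 N. It stopped at the height expected for the bay floor, and the close-up showed a tab over each end.
- **Short roll:** lies flat in the round cut-out beside the terminal. It touched down at the height expected for the cut-out floor.
- **Reader:** flat in the square cut-out, white disc up, with a gap on all sides.
- **Tall roll:** stands in the desk tray's round cut-out. It also touched down at the expected height.

The last scene, side and wrist pictures show all four parts upright in their places, released, with the arm clear of everything.

**Checks that failed or disagreed:**
- Camera measurements of the same point differed by 2–4 mm, most for the tall roll, which was still well inside the clearances.
- In the last pictures the network found the tabs only with low confidence in the scene view (0.38 each) and not at all in the side view. I relied on the earlier wrist close-up for them.

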